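# Move the lift-off shield door to the planted display tank

## Robot

A 6-joint arm with a two-finger parallel gripper is mounted at the origin on the work surface. World frame = base frame: x ahead of the robot, y to its left, z up, the work surface at z = 0. Lengths are in m, angles in degrees, forces in N, time in s.
With the tool pointing down it reaches from about 0.325 to 0.85 m from the base axis. Payload 15.5 kg.
Tool frame: the origin (TCP) lies at the very end of the fingers, on their centre line; the grasp point (between the pads) lies arm.grip_depth behind it (arm.grip_depth is the distance from the TCP to the grasp point, in m); z points along the fingers, y is the line along which they close (so a half turn about z gives the same grasp; the last joint's range is limited). The gripper opens to 91 mm and grips with 3 to 60 N. Pads are 32 mm wide; open, the fingers measure 118 mm over their backs; the gripper's body (76 mm by 178 mm) begins 60 mm behind the grasp point.
Start: joints at [63.455, 28.281, 77.091, -0, 74.628, -5.472], TCP at [0.225, 0.583, 0.214] pointing down, gripper open.
Joint ranges: [-166.48, 166.48], [-47.26, 123.95], [12.59, 153.08], [-70.14, 250.14], [6.76, 159.57], [-176.63, 176.63]. Speed limits (degrees/s): [108.29, 108.29, 147.25, 172.46, 172.46, 172.46].

## Interface

Orientations are given as a 3x3 rotation matrix whose columns are the frame's x, y, z axes.
In Python, from rig import arm gives the robot as it stands. Calls block until the motion is done:
- arm.move_to(position, orientation): joint-space move of the TCP to a pose.
- arm.move_l(position, orientation=None, feed=0.15): straight line of the TCP; orientation=None keeps the orientation; feed is the mean speed in m/s.
- arm.move_joints(angles): joint-space move.
- arm.grip(opening): finger opening in m; the grip force is fixed at half the most; returns when the fingers have stopped.
- arm.sleep(seconds).
- arm.solve_ik(position, orientation): joint angles nearest the present ones, or None.
- arm.snapshot(name): name is "scene" or "top" or "wrist"; returns the picture (480x640x3 uint8, red, green, blue); there is no depth.
- arm.get_calibration(name): a dict with "intrinsics" (3x3 intrinsics, pixels), "cam_to_world" (4x4, takes a point from camera to world coordinates). Camera axes: x right, y down, z forward; pixel columns grow to the right and rows downward; lengths in m; the calibration is good to about 2 mm. A picture is of the moment at which its call begins: read the wrist's pose just before it. get_calibration takes no time and is no camera call; for the wrist camera it gives the pose at the moment of the call.
A pose or a line that the arm cannot do raises arm.Unreachable and nothing moves.
- arm.sign_off(): hands the job in; it is judged then, once.
Readings, each from a call of its own:
- arm.current_t(): time.
- arm.current_joint_positions(): joint angles.
- arm.current_dq(): joint speeds.
- arm.current_tau(): joint torques, N m.
- arm.current_ee_pos(): TCP position.
- arm.current_tool_rot(): TCP orientation.
- arm.current_force(): force on the tool from outside, world axes, zero at the start.
- arm.current_torque(): the same for the moment, N m.
- arm.current_width(): finger opening in m.
- arm.current_grasp_force(): force on a finger pad.
Only numpy, scipy, OpenCV 4.12 (cv2) and the standard library are available. Lean on these libraries where they do the work, as an engineer would, in place of code of your own. Each camera call takes 0.05 s, during which the arm holds its last target. There are 200 camera calls.

## Task

Take the amber shield door off the display tank of bare soil: draw back that tank's sprung hinge pin by its red ball so that the door pops up at that end, then lift the door off. Hang it on the hinge rod of the tank of growing grass, the same way round, and press it fully down until that tank's pin has sprung all the way back in over it; let go and leave the other things on the table where they are.

Things in the scene. Friction and masses are not known exactly. Their poses are not given: they have to be found in the camera images.
- tank_bare: Display tank of brown soil only, fixed to the table, 240 mm wide (y), 187 mm deep (x), 145 mm high: white base, glass back and sides, open on the side away from the robot (+x). Origin: underside, 75 mm ahead of its back face; x points out through the open side, z up. The door hangs over this open side at the start. Either tank can be the left or the right one.
- tank_grass: The same kind of tank, with tall green grass and no door at the start; same origin and axes. In both, a 60 mm high sill runs along the open side, its face 107 mm ahead (+x) of the origin; a hung door's panel hangs just outside it.
- hinge_bare (a point): Bare tank: middle of its hinge rod, a level steel rod 12 mm thick along y, 155 mm above the table, 95 mm ahead of the tank's origin; axes as the tank's. The rod runs between two end cheeks 208 mm apart (the door is 200 mm wide); at its +y end (66 to 98 mm from the middle), under the door's pin end, the rod gives way to a block with the orange lifter.
- hinge_grass (a point): Grass tank: middle of its hinge rod, just as on the bare tank.
- lifter_bare (a joint): Bare tank: sprung orange lifter at the +y (pin) end of the rod, 82 mm from its middle, m: 0 = held down by a locked door, 0.008 = up. It pushes the pin end of an unpinned door up 8 mm with 3.5 to 4.3 N.
- lifter_grass (a joint): Grass tank: the same lifter; up at the start.
- knob_bare (a point): Bare tank: centre of a red ball, 24 mm across, on an upright steel stem 12 mm thick: the pull of the hinge pin. With the pin in it stands 24 mm ahead (+x) of, 140 mm along +y from and 85 mm above the hinge point; the stem is bare from 45 mm above the hinge point up. Push ball or stem along the tank's +y (away from the handle) to draw the pin. 25 mm or more is free on its inner side.
- knob_grass (a point): Grass tank: the same red ball on its pin. The pin needs no drawing to hang the door.
- pin_bare (a joint): Bare tank: sprung pin, m: 0 = in, 0.026 = fully drawn to +y; the spring pushes it in with 2.4 to 4 N, and drawing it off a door takes up to 8 N. When in, its flat underside holds the door's lug down. 0.017 frees any door, whose pin end pops up 8 mm on the lifter and then itself keeps the pin from going back.
- pin_grass (a joint): Grass tank: the same pin. Its nose slopes on top: a door pushed down from above shoves it aside, and it snaps back to 0 over the lug once the door is pressed down to the stop on the rod (some 10 to 20 N of push in all).
- shield_handle (a point): Centre of the door's blue handle, a block 16 mm thick (x), 60 mm long (y), 54 mm high (z) standing on the door's top rail; grip it from above across its thickness. It lies 6 mm ahead (+x) of and 43 mm above the door's hinge point; the rail begins 27 mm below it.
- shield_hinge (a point): Loose door, 0.24 kg, blue with amber panel, 200 mm wide: middle of its hinge axis; axes as the tank's. Hung and pinned it is 0 to 3 mm above the tank's hinge point; popped, its +y end is 8 mm up (0.06 rad tilt). Two hooks at y -70 and +45 mm (flared slots 20 mm wide, 25 mm deep) drop over the rod. Panel: y -100 to +76, 21 to 32 mm ahead, down to 114 mm below.
- shield_lug (a point): Middle of the top of the door's blue lug at its +y end, which the pin holds down: 24 x 18 mm, sloped below, 24 mm ahead (+x), 91 mm along +y and 16 mm above the door's hinge point. Pinned down, its top is 16 to 19 mm above the tank's hinge point; popped up, about 25 mm.
- dish_pink: Closed culture dish, pink, 88 mm across, 17 mm high. Bystander; origin at the centre of its underside.
- dish_green: Closed culture dish, green, 88 mm across, 17 mm high. Bystander; origin at the centre of its underside.
- dish_amber: Closed culture dish, amber, 88 mm across, 17 mm high. Bystander; origin at the centre of its underside.
- seed_jar: Amber glass jar with green cap, 64 mm across, 90 mm high. Bystander; origin at the centre of its underside.
- phone: Black phone lying flat, 148 x 72 x 9 mm. Bystander; origin at the centre of its underside.
- scoop: Metal scoop (spoon), 170 mm long, lying flat. Bystander; origin at the centre of its underside.
- sample_can: Sample can, 66 mm across, 80 mm high. Bystander; origin at the centre of its underside.
Mind the look-alikes: they are no part of the job. Of the things shaped like the part that bears shield_handle, the blue one is meant.

How it is judged:
By the outcome, as a careful person would: the job done as asked, in the order asked, and still so for the second after the job is handed in, with the robot touching nothing.
It also fails if it takes over 54 s, if anything falls off the work surface, if the arm or the gripper's body presses on something with over 40 N, if the wrist force passes 120 N, or if a joint passes its speed limit or range.

## Working session

There is one attempt and no reset: what is moved stays moved. The work goes in short steps, each a Python script; the robot and the scene stay as the last script left them, time stands still between calls to the robot, and variables do not carry over. Pictures are saved under pics/ and viewed, at most 10 in all, crops included, and the job is handed in when it is done.

```bash
mkdir -p pics; ls; python3 - <<'E'
from rig import arm
import cv2,numpy as np
print(arm.grip_depth, arm.current_t())
for n in("scene","top"):
    im=arm.snapshot(n); cv2.imwrite(f"pics/{n}0.png",im[:,:,::-1]); c=arm.get_calibration(n); print(n,np.round(c["intrinsics"],1).tolist(),np.round(c["cam_to_world"],3).tolist())
E
```

```text
pics
0.0188 0.0
scene [[557.7, 0.0, 323.8], [0.0, 557.7, 242.2], [0.0, 0.0, 1.0]] [[-0.792, 0.493, -0.36, 1.012], [0.61, 0.655, -0.446, 0.682], [0.016, -0.573, -0.819, 1.344], [0.0, 0.0, 0.0, 1.0]]
top [[492.2, 0.0, 321.8], [0.0, 492.2, 245.3], [0.0, 0.0, 1.0]] [[0.006, -0.994, 0.107, 0.344], [-1.0, -0.004, 0.01, 0.046], [-0.01, -0.108, -0.994, 1.397], [0.0, 0.0, 0.0, 1.0]]
```

View pics/scene0.png

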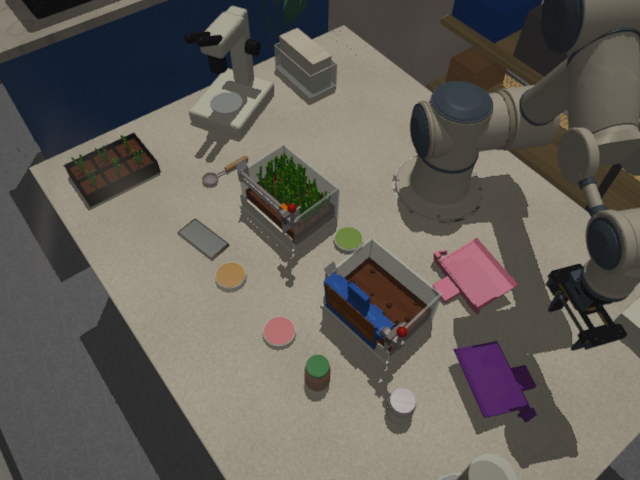

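View pics/top0.png

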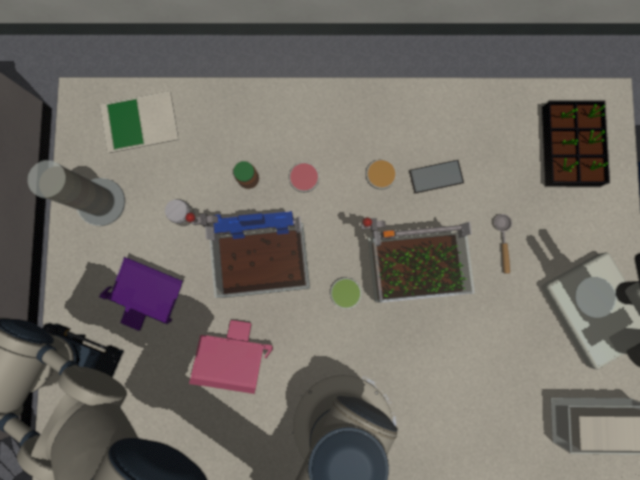

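The bare tank with the blue/amber door is on the left: handle at about (252,219) in the top view and its red ball at (190,216). The grass tank is on the right, with its ball at (367,222) and orange lifter at (388,234). The pink and purple shields are the look-alikes.

```bash
cat > h.py <<'E'
from rig import arm
import cv2,numpy as np
def ray(c,uv):
    T=c["cam_to_world"];d=T[:3,:3]@np.linalg.solve(c["intrinsics"],[uv[0],uv[1],1.]);return T[:3,3],d/np.linalg.norm(d)
def plane(c,uv,z):
    o,d=ray(c,uv);return o+d*(z-o[2])/d[2]
def tri(rs):
    A=sum(np.eye(3)-np.outer(d,d) for o,d in rs);b=sum((np.eye(3)-np.outer(d,d))@o for o,d in rs)
    return np.linalg.solve(A,b)
def blobs(im,h0,h1,s=150,v=60,amin=8):
    h=cv2.cvtColor(im,cv2.COLOR_RGB2HSV)
    m=cv2.inRange(h,(h0,s,v),(h1,255,255)) if h0<h1 else cv2.inRange(h,(h0,s,v),(180,255,255))|cv2.inRange(h,(0,s,v),(h1,255,255))
    n,_,st,ce=cv2.connectedComponentsWithStats(m)
    return [(ce[i].round(1).tolist(),st[i].tolist()) for i in range(1,n) if st[i,4]>=amin]
def R(yaw,flip=0):
    # tool down; tool y axis along world direction yaw (rad)
    y=np.array([np.cos(yaw),np.sin(yaw),0]);z=np.array([0,0,-1.]);return np.column_stack([np.cross(y,z),y,z])
E
python3 - <<'E'
from h import *
for n in("scene","top"):
    im=cv2.imread(f"pics/{n}0.png")[:,:,::-1].copy()
    for nm,a in(("red",(174,5)),("or",(7,16)),("blue",(105,125))):
        print(n,nm,[b for b in blobs(im,*a) if (250 if n=="scene" else 140)<b[0][1]*1<450 or n=="scene"])
    c=arm.get_calibration(n)
    if n=="top":
        for uv in((190,216),(367,222)): print(plane(c,uv,.24))
        print(plane(c,(252,219),.21),plane(c,(388,234),.16),plane(c,(178,211),.08))
# wrist cam
c=arm.get_calibration("wrist");p=arm.current_ee_pos();Rt=arm.current_tool_rot()
T=c["cam_to_world"];print(np.round(Rt,2),"\n",np.round(Rt.T@(T[:3,3]-p),3),np.round(Rt.T@T[:3,:3],2),np.round(c["intrinsics"],0).tolist())
E
```

```text
scene red [([291.4, 207.6], [288, 204, 8, 8, 54]), ([401.6, 331.4], [397, 327, 10, 10, 82])]
scene or [([133.5, 143.3], [129, 139, 10, 11, 44]), ([264.6, 204.5], [249, 191, 32, 30, 140]), ([284.0, 206.2], [280, 203, 8, 8, 44]), ([385.7, 294.3], [349, 264, 73, 59, 1715])]
scene blue [([503.9, 5.3], [502, 3, 5, 5, 9]), ([497.3, 7.3], [494, 5, 7, 6, 12]), ([358.9, 301.5], [325, 273, 69, 65, 1014]), ([329.5, 307.7], [326, 305, 7, 6, 11]), ([337.6, 314.6], [334, 311, 8, 8, 14]), ([348.9, 325.3], [342, 319, 15, 13, 20])]
top red [([189.8, 217.0], [187, 214, 7, 7, 41]), ([367.1, 221.7], [364, 219, 7, 6, 33])]
top or [([590.3, 147.9], [580, 143, 21, 10, 183]), ([563.1, 148.6], [554, 144, 20, 9, 156]), ([559.7, 160.7], [556, 159, 7, 6, 27]), ([569.9, 161.1], [567, 159, 8, 6, 32]), ([590.3, 160.3], [581, 159, 21, 5, 61]), ([564.3, 174.4], [554, 164, 22, 16, 192]), ([591.6, 173.9], [582, 166, 21, 14, 228]), ([388.1, 233.4], [383, 231, 11, 6, 56])]
top blue [([252.7, 222.1], [215, 214, 77, 19, 813]), ([238.1, 235.6], [235, 235, 7, 2, 9])]
[0.53835375 0.37340161 0.24      ]
[ 0.52555181 -0.04860125  0.24      ]
[0.53654673 0.22969974 0.21      ] [ 0.50757931 -0.10812814  0.16      ] [0.57881974 0.45185926 0.08      ]
[[-0.93  0.36 -0.  ]
 [ 0.36  0.93 -0.  ]
 [ 0.   -0.   -1.  ]] 
 [ 0.079 -0.002 -0.172] [[ 0.   -0.96 -0.28]
 [ 1.    0.    0.  ]
 [ 0.   -0.28  0.96]] [[419.0, 0.0, 319.0], [0.0, 419.0, 238.0], [0.0, 0.0, 1.0]]
```

```bash
python3 - <<'E'
from h import *
y=np.radians(6)
p=arm.current_ee_pos(); 
for yw in (y,y+np.pi):
    for q in((.53,.20,.35),(.516,-.22,.35),(.53,.23,.45),(.516,-.19,.45)): 
        s=arm.solve_ik(q,R(yw)); print(q,None if s is None else np.round(s))
arm.move_l([p[0],p[1],.36])
arm.move_to((.53,.24,.36),R(y))
c=arm.get_calibration("wrist");im=arm.snapshot("wrist");cv2.imwrite("pics/w1.png",im[:,:,::-1]);np.savez("pics/w1.npz",**c)
arm.move_to((.516,-.17,.36),R(y))
c=arm.get_calibration("wrist");im=arm.snapshot("wrist");cv2.imwrite("pics/w2.png",im[:,:,::-1]);np.savez("pics/w2.npz",**c)
print(arm.current_t())
for n in("w1","w2"):
    im=cv2.imread(f"pics/{n}.png")[:,:,::-1].copy();c=np.load(f"pics/{n}.npz")
    for nm,a in(("red",(174,5)),("or",(7,16)),("blue",(105,125))):
        for b in blobs(im,*a,amin=100): print(n,nm,b)
E
```

```text
(0.53, 0.2, 0.35) [15. 18. 73. -0. 89.  9.]
(0.516, -0.22, 0.35) [-29.  17.  74.  -0.  89. -35.]
(0.53, 0.23, 0.45) [ 18.  17.  60.  -0. 103.  12.]
(0.516, -0.19, 0.45) [-26.  14.  63.  -0. 102. -32.]
(0.53, 0.2, 0.35) [  15.   18.   73.   -0.   89. -171.]
(0.516, -0.22, 0.35) [-29.  17.  74.  -0.  89. 145.]
(0.53, 0.23, 0.45) [  18.   17.   60.   -0.  103. -168.]
(0.516, -0.19, 0.45) [-26.  14.  63.  -0. 102. 148.]
4.525
w1 red ([353.9, 29.7], [336, 9, 37, 42, 1190])
w1 or ([444.1, 164.8], [427, 143, 56, 58, 1098])
w1 blue ([324.7, 210.0], [292, 101, 71, 222, 9625])
w2 red ([356.9, 51.2], [339, 31, 37, 41, 1149])
w2 or ([319.5, 138.6], [312, 123, 16, 32, 510])
w2 or ([303.6, 158.1], [295, 140, 14, 36, 115])
```

View pics/w1.png

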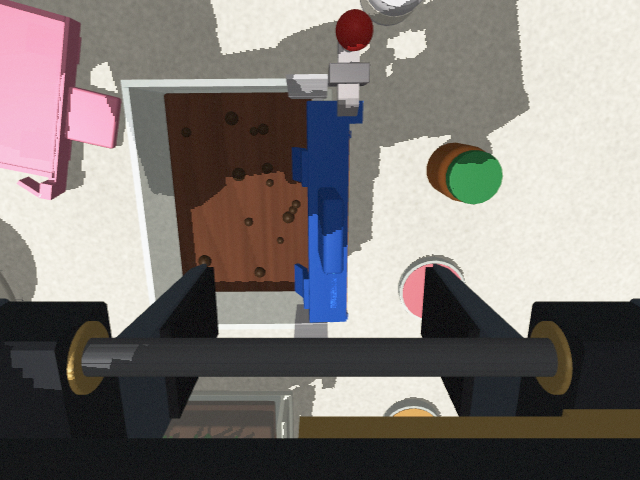

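View pics/w2.png

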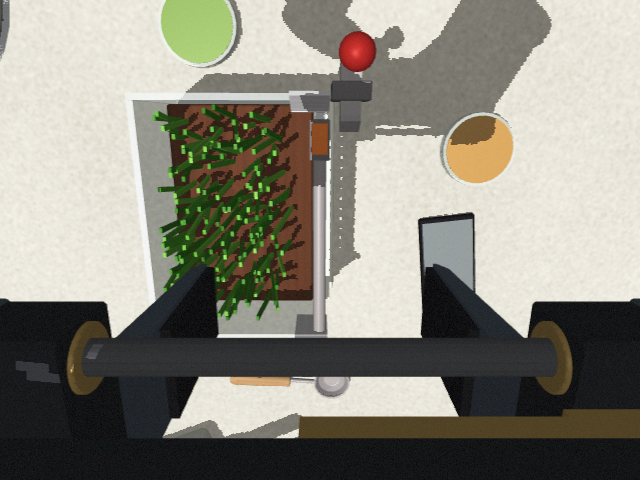

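Wrist view 1: ball at (354,30), handle top spanning about (320–342, 188–271), and the rail's right edge vertical near column 348. Wrist view 2: ball at (357,51), lifter at (319.5,139), rod running from (319,165) to (319,328).

```bash
python3 - <<'E'
from h import *
c1=np.load("pics/w1.npz");c2=np.load("pics/w2.npz");ct=arm.get_calibration("top");cs=arm.get_calibration("scene")
for nm,w,uv,t,s in(("bare",c1,(354,30),(189.8,217),(401.6,331.4)),("grass",c2,(357,51),(367.1,221.7),(291.4,207.6))):
    print(nm,"ball w/t/s plane",plane(w,uv,.24).round(4),plane(ct,t,.24).round(4),"tri",tri([ray(w,uv),ray(ct,t),ray(cs,s)]).round(4))
b=plane(c1,(354,30),.24);h=plane(c1,(331,230),.2265)
a1=plane(c1,(349,130),.171);a2=plane(c1,(347.5,318),.171);d=a1-a2
v=b-h; print("handle",h,"yaw knob",np.degrees(np.arctan2(v[1],v[0])-np.arctan2(140,18)),"edge",np.degrees(np.arctan2(-d[0],d[1])),"dist",np.hypot(*v[:2]))
g=plane(c2,(357,51),.24);l=plane(c2,(319.5,138.6),.166);r1=plane(c2,(319,168),.161);r2=plane(c2,(319.5,328),.161);d=r1-r2
print("rodyaw",np.degrees(np.arctan2(-d[0],d[1])),"rod",r1,r2,"lift",l)
v=g-l;print("yaw knob-lift",np.degrees(np.arctan2(v[1],v[0])-np.arctan2(58,24)))
for nm,k,yw in(("bare",b,6),("grass",g,6)):
    for yw in (4,6,8):
        y=np.radians(yw);M=np.array([[np.cos(y),-np.sin(y)],[np.sin(y),np.cos(y)]]);H=k[:2]-M@[.024,.14];print(nm,yw,"hinge",H, "handle",H+M@[.006,0],"lift",H+M@[0,.082],"rod@-60",H+M@[0,-.06])
E
```

```text
bare ball w/t/s plane [0.5365 0.3723 0.24  ] [0.5359 0.3738 0.24  ] tri [0.5362 0.3722 0.2423]
grass ball w/t/s plane [ 0.5268 -0.0497  0.24  ] [ 0.5263 -0.0488  0.24  ] tri [ 0.5269 -0.0499  0.2418]
handle [0.53778011 0.2368442  0.2265    ] yaw knob 7.881775187694571 edge 6.778422819482916 dist 0.13541596919440752
rodyaw 6.253882710743834 rod [ 0.51147692 -0.13561613  0.161     ] [ 0.52845826 -0.29057466  0.161     ] lift [ 0.5092078  -0.11031873  0.166     ]
yaw knob-lift 6.318039116119337
bare 4 hinge [0.52229191 0.23092069] handle [0.52827729 0.23133922] lift [0.51657188 0.31272094] rod@-60 [0.5264773  0.17106684]
bare 6 hinge [0.527233   0.23051206] handle [0.53320013 0.23113923] lift [0.51866166 0.31206286] rod@-60 [0.53350471 0.17084075]
bare 8 hinge [0.53218534 0.23027612] handle [0.53812695 0.23111116] lift [0.52077314 0.31147811] rod@-60 [0.54053572 0.17086004]
grass 4 hinge [ 0.5126005  -0.19102884] handle [ 0.51858588 -0.1906103 ] lift [ 0.50688046 -0.10922859] rod@-60 [ 0.51678588 -0.25088269]
grass 6 hinge [ 0.51754159 -0.19143747] handle [ 0.52350872 -0.1908103 ] lift [ 0.50897025 -0.10988667] rod@-60 [ 0.52381329 -0.25110878]
grass 8 hinge [ 0.52249393 -0.1916734 ] handle [ 0.52843553 -0.19083837] lift [ 0.51108173 -0.11047142] rod@-60 [ 0.53084431 -0.25108949]
```

```bash
cat >> h.py <<'E'
class F:  # tank frame
    def __init__(s,x,y,deg): s.y=np.radians(deg);s.o=np.array([x,y,.155]);c,n=np.cos(s.y),np.sin(s.y);s.M=np.array([[c,-n,0],[n,c,0],[0,0,1]]);s.R=R(s.y)
    def p(s,*v): return s.o+s.M@np.array(v)
    def inv(s,p): return s.M.T@(np.asarray(p)-s.o)
B=F(.530,.2303,7.0);G=F(.5180,-.1914,6.2)
E
python3 - <<'E'
from h import *
k=B.inv([.5363,.3723,.2415]);print(k)
arm.grip(0.0)
arm.move_to(B.p(k[0],k[1]-.038,.19),B.R)
arm.move_l(B.p(k[0],k[1]-.038,.066))
f0=arm.current_force()
for d in(-.028,-.02,-.014,-.008,-.004):
    arm.move_l(B.p(k[0],k[1]+d,.066),feed=.06);print(d,(B.M.T@(arm.current_force()-f0)).round(2))
c=arm.get_calibration("wrist");im=arm.snapshot("wrist");cv2.imwrite("pics/w3.png",im[:,:,::-1]);np.savez("pics/w3.npz",**c)
im=arm.snapshot("scene");cv2.imwrite("pics/s3.png",cv2.resize(im[240:380,290:450,::-1],(800,600)[:2] and (800,600),interpolation=cv2.INTER_CUBIC))
print(arm.current_t())
E
```

```text
[0.02355849 0.14017378 0.0865    ]
-0.028 [ 0.7  -1.86  1.  ]
-0.02 [ 1.35 -1.91  1.85]
-0.014 [ 1.19 -2.57  1.7 ]
-0.008 [ 2.42 -3.5   2.82]
-0.004 [ 1.55 -2.77  2.36]
10.15
```

View pics/s3.png

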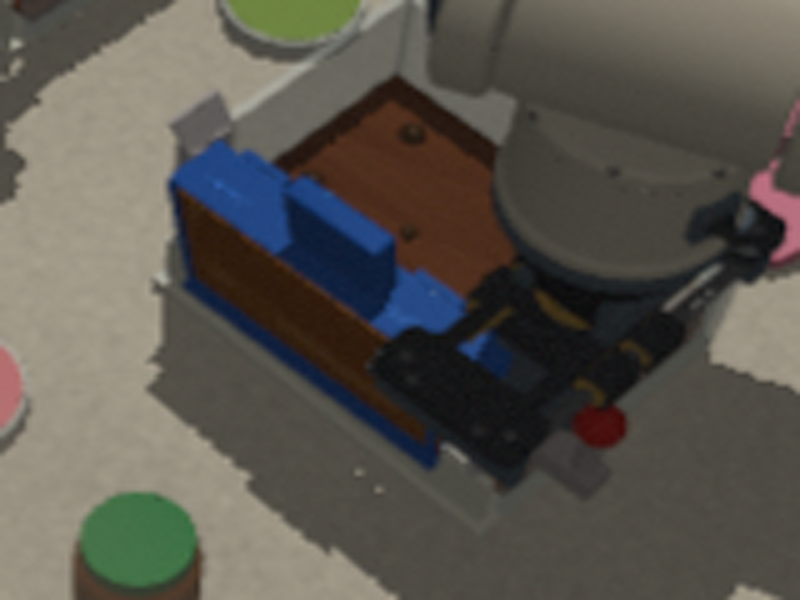

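The fingers are against the ball (about (600,425) in the crop). I'll back off and check that the ball stays drawn, which would mean the door has popped.

```bash
python3 - <<'E'
from h import *
k=[.0236,.1402]
arm.move_l(B.p(k[0],k[1]-.040,.066))
arm.move_l(B.p(k[0],k[1]-.040,.16),feed=.25)
arm.grip(.06)
arm.move_l(B.p(.006,.003,.16),feed=.25)
c=arm.get_calibration("wrist");im=arm.snapshot("wrist");cv2.imwrite("pics/w4.png",im[:,:,::-1]);np.savez("pics/w4.npz",**c)
for n in("scene",):
    i2=arm.snapshot(n)
    for b in blobs(i2,174,5): print(n,b,B.inv(plane(arm.get_calibration(n),b[0],.2415)).round(4))
for b in blobs(im,174,5,amin=100): print("wrist",b,B.inv(plane(c,b[0],.2415)).round(4))
print(arm.current_t(),arm.current_width())
E
```

```text
scene ([291.4, 207.6], [288, 204, 8, 8, 54]) [-0.0367 -0.2792  0.0865]
scene ([404.2, 333.5], [400, 329, 10, 10, 82]) [0.0234 0.1465 0.0865]
wrist ([354.2, 2.7], [340, 0, 30, 8, 168]) [0.0232 0.137  0.0865]
12.7083 0.0597944626646694
```

View pics/w4.png

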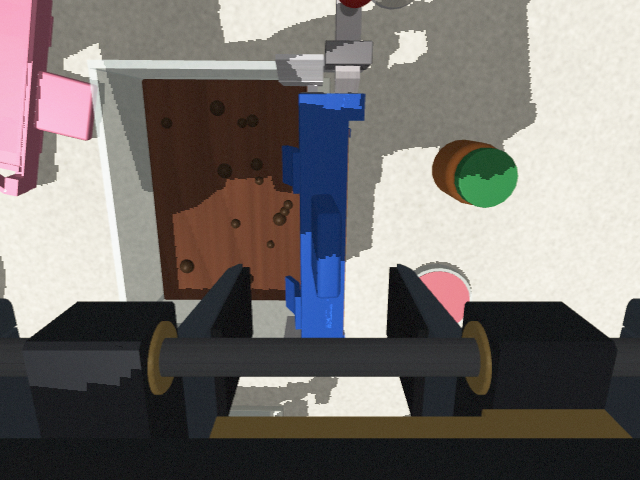

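The popped lug is now clear of the pin: its blue end is fully visible at (345,97), the grey nose stops short of it, and the ball is still drawn by about 6 mm. Next I grip the handle at about (329,245) and lift.

```bash
python3 - <<'E'
from h import *
c=np.load("pics/w4.npz");h=B.inv(plane(c,(329,246),.229));print("handle",h.round(4))
x=h[0];
arm.move_l(B.p(x,.003,.032))
arm.grip(0.0)
print("w",arm.current_width(),arm.current_grasp_force(),arm.current_t())
f0=arm.current_force();print(f0)
arm.move_l(B.p(x,.003,.072),feed=.08);print(arm.current_force()-f0,arm.current_width())
arm.move_l(B.p(x,.003,.29),feed=.2)
print(arm.current_force()-f0,arm.current_width(),arm.current_t())
i=arm.snapshot("scene");cv2.imwrite("pics/s5.png",i[:,:,::-1])
E
```

```text
handle [ 0.0111 -0.0004  0.074 ]
w 0.016033487500418483 29.974395632743835 14.4583
[-5.10860311  0.42441818  3.33125226]
[ 5.58158292 -0.09501081 -6.45941246] 0.01617097453606272
[ 5.45662749 -0.58979644 -5.83449615] 0.0162218751445947 16.35
```

View pics/s5.png

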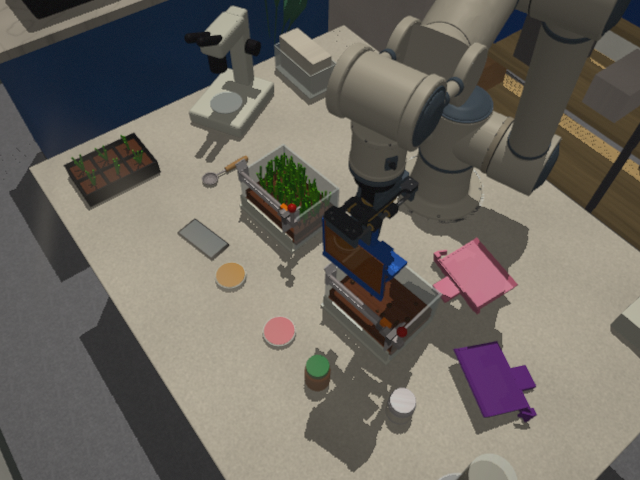

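The door hangs in the gripper, lifted clear of the bare tank. I'll carry it high to the grass tank and check where it sits in the hand.

```bash
python3 - <<'E'
from h import *
arm.move_l(G.p(.006,0,.29),G.R,feed=.25)
c=arm.get_calibration("wrist");im=arm.snapshot("wrist");cv2.imwrite("pics/w6.png",im[:,:,::-1]);np.savez("pics/w6.npz",p=arm.current_ee_pos(),**c)
print(arm.current_t(),blobs(im,105,125,amin=100))
E
```

```text
18.3 [([323.0, 187.3], [265, 78, 131, 260, 20976]), ([319.2, 396.5], [295, 377, 49, 39, 1811])]
```

View pics/w6.png

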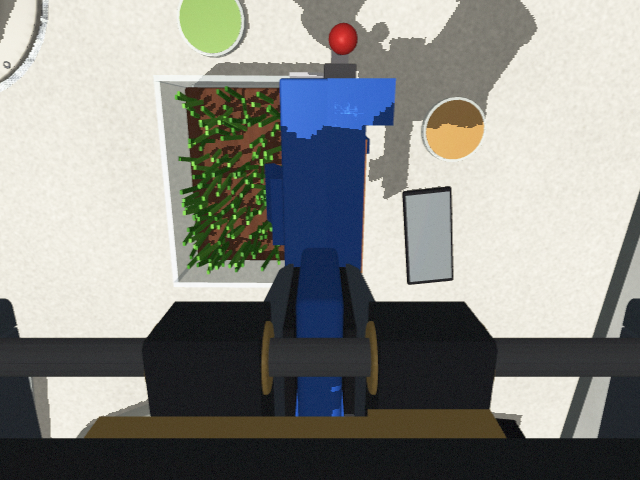

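The rail and lug end is at row 78 (cols 280–395), and the handle top's +y edge is at row 249 (cols 303–341). The yaw looks square.

```bash
python3 - <<'E'
from h import *
c=np.load("pics/w6.npz");p=c["p"]
print(G.inv(p).round(4))
q=lambda uv,dz:(G.M.T@(plane(c,uv,p[2]+dz)-p)).round(4)
for t in(.0,.06,.1): print(t,"lug end (exp y .100, x .030 right)",q((338,78),.0188-.027+.1*t),q((395,100),.0188-.027+.09*t),"handle end (.030)",q((322,249),.0188+.027+.03*t))
E
```

```text
[0.0062 0.0008 0.2901]
0.0 lug end (exp y .100, x .030 right) [ 0.0061  0.0922 -0.0082] [ 0.0294  0.0838 -0.0082] handle end (.030) [-0.0006  0.0372  0.0458]
0.06 lug end (exp y .100, x .030 right) [ 0.0058  0.0917 -0.0022] [ 0.0285  0.0836 -0.0028] handle end (.030) [-0.0006  0.0378  0.0476]
0.1 lug end (exp y .100, x .030 right) [0.0056 0.0914 0.0018] [0.0279 0.0835 0.0008] handle end (.030) [-0.0006  0.0382  0.0488]
```

The row-249 edge is really the base of the handle's end face. Both cues then agree that the door sits about 8 mm toward −y in the hand, so I'll offset for that and lower with force monitoring.

```bash
python3 - <<'E'
from h import *
Y=.0085
arm.move_l(G.p(.006,Y,.29),feed=.1)
arm.move_l(G.p(.006,Y,.075),feed=.15)
f0=arm.current_force();print(arm.current_t())
for z in(.06,.05,.042,.038,.034,.031,.028):
    arm.move_l(G.p(.006,Y,z),feed=.05);f=G.M.T@(arm.current_force()-f0);print(z,f.round(1),arm.current_width(), (arm.current_ee_pos()[2]-.155).round(4))
    if np.linalg.norm(f)>22: break
c=arm.get_calibration("wrist");im=arm.snapshot("wrist");cv2.imwrite("pics/w7.png",im[:,:,::-1])
print(arm.current_t(),[ (b,G.inv(plane(c,b[0],.2415)).round(4)) for b in blobs(im,174,5,amin=100)])
for b in blobs(arm.snapshot("scene"),174,5): print(b)
E
```

```text
20.1333
0.06 [-0.6 -2.9  0.1] 0.015568324704110592 0.0597
0.05 [-0.8 -1.9 -0.9] 0.015928795798958027 0.0496
0.042 [-0.5 -3.  -0.3] 0.015961935887448746 0.0416
0.038 [-0.2 -2.3 -2.1] 0.015832363560244683 0.0377
0.034 [ 0.  -3.5 -2.6] 0.01591184489093988 0.0336
0.031 [ 0.1 -1.5  3.5] 0.015741523797201073 0.0311
0.028 [1.  2.1 8.3] 0.016374279261456272 0.0284
22.2917 []
([294.5, 210.3], [291, 207, 8, 8, 56])
([401.6, 331.4], [397, 327, 10, 10, 82])
```

View pics/w7.png

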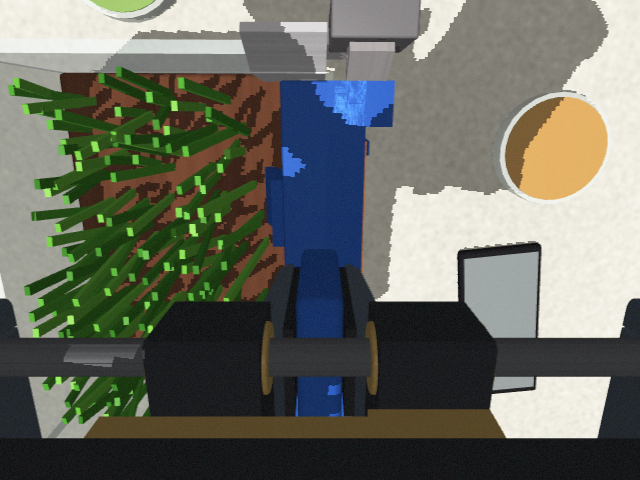

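The hooks are over the rod. The lug rests against the pin's nose at (370,80), and the pin is pushed out about 7 mm. I'll release, then press on the rail near the pin end.

```bash
python3 - <<'E'
from h import *
arm.grip(.05)
arm.move_l(G.p(.006,.0085,.11),feed=.25)
arm.move_l(G.p(.006,.055,.11),feed=.25)
arm.grip(0.0)
arm.move_l(G.p(.006,.055,.04),feed=.2)
f0=arm.current_force();print(arm.current_t())
for z in(.03,.026,.023,.020,.018,.016,.014,.012,.010):
    arm.move_l(G.p(.006,.055,z),feed=.05);f=G.M.T@(arm.current_force()-f0);b=blobs(arm.snapshot("scene"),174,5);print(z,f.round(1),(arm.current_ee_pos()[2]-.155).round(4),b[0][0])
    if f[2]>30: break
print(arm.current_t())
E
```

```text
25.1833
0.03 [-0.1  0.7  0.4] 0.0303 [293.2, 209.3]
0.026 [1.8 0.3 1.1] 0.0261 [293.2, 209.4]
0.023 [1.  1.8 2.5] 0.0229 [293.2, 209.4]
0.02 [1.2 1.5 2.2] 0.02 [293.2, 209.4]
0.018 [1.6 2.4 2.7] 0.018 [291.4, 207.7]
0.016 [0.1 4.3 7. ] 0.0162 [291.4, 207.6]
0.014 [-6.   8.  34.9] 0.0157 [291.4, 207.6]
27.3833
```

The ball snapped back to its start pixel (291.4, 207.6) with the rail at the stop. I'll back off and verify.

```bash
python3 - <<'E'
from h import *
arm.move_l(G.p(.006,.055,.12),feed=.2)
arm.move_l(G.p(.006,.01,.205),feed=.25)
arm.sleep(.5)
im=arm.snapshot("wrist");i2=arm.snapshot("scene")
print(arm.current_t(),blobs(i2,174,5),blobs(i2,105,125,amin=100))
a=cv2.resize(im[:,:,::-1],(400,300));b=cv2.resize(i2[130:280,200:400,::-1],(400,300),interpolation=cv2.INTER_CUBIC)
cv2.imwrite("pics/f.png",np.hstack([a,b]))
E
```

```text
29.2 [([291.4, 207.7], [288, 204, 8, 8, 54]), ([401.7, 331.5], [397, 327, 10, 10, 83])] [([261.9, 188.4], [236, 168, 52, 49, 647])]
```

View pics/f.png

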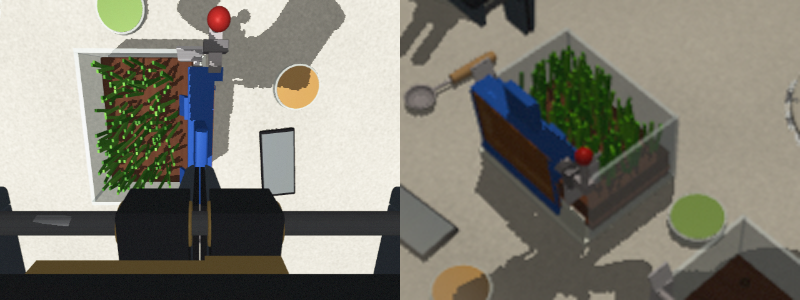

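The door hangs level on the grass tank, and the pin nose covers the lug at about (213,68). The bystanders haven't moved and the arm is clear, so I'm handing in.

```bash
python3 -c "
from rig import arm
print(arm.sign_off())"
```

```text
the job is handed in; nothing more can be done
None
```

The amber door is off the bare-soil tank and hung the same way round on the grass tank, pressed down to the stop with the pin sprung back in over its lug; the job was handed in at about 29 s with nothing else on the table seen to have moved.

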